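Tuck a stage cover strip under its lapped cover and hold it for the screws

ROBOT

A 6-joint arm with a two-finger parallel gripper is mounted at the origin on the work surface. World frame = base frame: x ahead of the robot, y to its left, z up, the work surface at z = 0. Lengths are in mm, angles in rad, forces in N, time in s.
With the tool pointing down it reaches from about 275 to 750 mm from the base axis. Payload 10.2 kg.
Tool frame: the origin (TCP) lies between the finger pads; the fingertips stand 17 mm ahead of it and the grasp point (between the pads) lies 2 mm behind it; z points along the fingers, y is the line along which they close (so a half turn about z gives the same grasp; the last joint's range is limited). The gripper opens to 85 mm and grips with 20 to 120 N. Pads are 22 mm wide; open, the fingers measure 114 mm over their backs; the gripper's body (76 mm by 85 mm) begins 54 mm behind the grasp point. The pads swing forward as they close: fully open they stand 13 mm farther back than shut.
Start: joints at [-1.404, 0.313, 1.498, -0, 1.331, -0.223], TCP at [199.49, -485.629, 248.294] pointing down, gripper open.
Joint ranges: [-2.94, 2.94], [-0.97, 2.17], [0.19, 2.56], [-1.23, 4.37], [0.02, 3.11], [-2.88, 2.88]. Speed limits (rad/s): [2.39, 2.39, 3.01, 3.14, 3.14, 3.14].

INTERFACE

Orientations are given as a unit quaternion [w, x, y, z].
In Python, from rig import * gives the robot as it stands.
- The arm moves only by the tool step_arm, never from a script. Its argument "commands" is text: rows parted by semicolons, each of 7 numbers parted by spaces: the opening, from 0 (shut) to 1 (fully open), then the shift along the tool's x, y, z in cm, then the turn, a rotation vector about the tool's x, y, z in rad. In form: hand x y z rx ry rz; .... A call has 1 to 20 rows; each row is the pose to reach, as a shift and turn from the pose commanded when the call began, along the tool's axes at that moment; what a row does not reach only later rows make up. A row lasts 1/12 s, in which the tool goes at most 41.7 mm and 7.16 degrees, less where a joint would pass 70% of its speed; a pose out of reach is approached as far as the arm can. A call with a gripper value outside its range is refused whole. The fingers move at their own pace and stop on an object; "newtons" is the grip in N (left out, the last holds). Time passes only in rows, so rows that repeat a pose let the fingers close. It gives the time, the measured TCP pose, the force, the opening and the grip force at its end, in the units of the state.
- sense(): the state, without advancing time (a new reading comes with each control period).
- capture(name): name is "scene" or "top" or "wrist"; returns the picture (420x560x3 uint8, red, green, blue); there is no depth.
- camera_model(name): a dict with "mtx" (3x3 intrinsics, pixels), "eye" and "rotation" of the camera in the world. Camera axes: x right, y down, z forward; pixel columns grow to the right and rows downward; lengths in mm; the calibration is good to about 2 mm. A picture is of the moment at which its call begins: read the wrist's pose just before it. camera_model takes no time and is no camera call; for the wrist camera it gives the pose at the moment of the call.
- finish_job(): hands the job in; it is judged then, once.
Trained networks look in the newest picture that a camera, given by its name, has taken for a name from the list of things; names that differ only in an ending like _2 or _b are one class to them, and where a whole thing is asked for, a point or a joint stands for the part that bears it (a point fixed in the world has none). Each returns a list of dicts, best first, with "score" (0 to 1); they miss things now and then, are a little off and sometimes report something else, mostly with a low value. They report only what shows in the picture. A call takes as long as a camera call. They do not tell look-alikes from the thing itself.
- search_frame(camera, label): "rect" ([centre column, centre row, width, height] in pixels, round what is visible of it).
- trace(camera, label): "mask" (420x560 bool, what is visible of it) and "rect" ([centre column, centre row, width, height] in pixels, round what is visible of it).
- spot_point(camera, label): "xy" ([column, row] in pixels: a listed point, or the origin of a listed thing).
The state is a dict: "time_s": time; "joints": joint angles; "dq": joint speeds; "tau": joint torques, N m; "eef_pos": TCP position; "ee_rot": TCP orientation; "force": force on the tool from outside, world axes, zero at the start; "wrist_torque": the same for the moment, N m; "grip_width": opening from 0.0 (shut) to 1.0 (fully open); "grip_force": force on a finger pad.
Only numpy, scipy, OpenCV 4.12 (cv2) and the standard library are available. Lean on these libraries where they do the work, as an engineer would, in place of code of your own. Each camera call takes 0.05 s, during which the arm holds its last target. There are 200 camera calls.

TASK

A bare-metal cover strip of the microscope stage lies on the bench: take it by its upright rib, lay it on the stage's black deck and slide the thin edge opposite the rib squarely about 2 cm in under the lip of the hinged metal cover, along the strip's whole length, without lifting that cover. Finish while holding: still gripping the rib and pressing the strip down flat on the deck with about 10 N, so that it can be screwed on. Leave the oil bottle, the objective, the slide box and the eyepiece standing where they are.

Things in the scene. Friction and masses are not known exactly. Their poses are not given: they have to be found in the camera images.
- rib (a point): centre of the strip's upright rib: 10 mm thick (along x), 100 mm long (along y), its top 38 mm above the strip's underside. This point is 21 mm above the underside and 37 mm behind the flange's centre. Axes are the strip's: x points from the rib across the flange to the thin free edge, 82 mm from this point; z is up. Behind the rib the flange ends 8 mm from this point
- strip: the loose strip, about 0.2 kg, plain aluminium: a flat flange 90 mm (x) by 140 mm (y), 4 mm thick, with a rib along one long side; origin at the underside's centre, axes as rib. It starts flat on the bench, rib up and nearer the robot, thin edge roughly away from it, left or right of the middle, the stage on the other side
- corner_left (a point): end of the strip's thin free edge at its +y end, half-way up the 4 mm flange: 82 mm ahead (x), 70 mm to the left (y) and 19 mm below rib
- corner_right (a point): the other end of the thin free edge, 70 mm to the right (-y), otherwise the same
- deck: flat black deck of the fixed stage unit, 260 mm (x) by 220 mm (y), top face 50 mm above the bench; origin on the bench below its centre. x points from its near edge (robot's side) to the cover, y left along the lip, z up. In front of the lip it is bare for 140 mm. Either side of the cover, from 5 mm in front of the lip backwards, stand fixed cheeks 14 mm high, inner faces 94 mm from the middle
- lip (a point): point on the deck's top face straight below the middle of the cover's lip (front edge), 10 mm beyond the deck's centre; axes as deck. The lip flares up: 13 mm clear above the deck at the front edge (its top 17 mm), closing within 12 mm to the cover's flat underside, 8 mm above the deck. The 4 mm flange fits in without touching; 40 mm behind the lip a fixed shoulder stops it
- cover (a joint): angle (rad) of the hinged cover, a plain aluminium plate 180 mm wide (y) that runs 85 mm back from its lip to its hinge: 0 is down at rest on its stop; it grows as the lip is lifted (0.06 rad is 5 mm at the lip). It weighs 0.2 kg, is not sprung and swings up at a touch from below
- oil: bystander, small amber immersion-oil bottle, 30 mm across, 65 mm tall; origin at its underside centre; stands beyond the strip's thin edge, 10 to 16 cm from the middle of the strip
- objective: bystander, steel microscope objective standing on end, 30 mm across, 50 mm tall; origin at its underside centre; stands beyond the strip's thin edge, 10 to 16 cm from the middle of the strip
- slidebox: bystander, grey slide box, 90 x 100 x 35 mm; origin at its underside centre; stands off to one side, at least 4 cm from the strip
- eyepiece: bystander, black eyepiece standing on end, 36 mm across, 50 mm tall; origin at its underside centre; stands off to one side, at least 4 cm from the strip
Not all that is in view belongs to the job. What is shaped like the strip but orange or yellow is not meant.

How it is judged:
By the outcome, as a careful person would: the job done as asked, in the order asked, and still so for the second after the job is handed in, while the arm keeps its last pose, push and grip.
It also fails if it takes over 38 s, if anything falls off the work surface, if the arm or the gripper's body presses on something with over 40 N, if the wrist force passes 120 N, or if a joint passes its speed limit or range.

## Working session

There is one attempt and no reset: what is moved stays moved. The work goes in short steps, Python scripts to look and compute and a tool call to move; the robot and the scene stay as the last step left them, time stands still between calls to the robot, and variables do not carry over. Pictures are saved under pics/ and viewed, at most 10 in all, crops included, and the job is handed in when it is done.

Besides the shell and the picture viewer there is one more tool, called after "Emit:" as name(argument=value, ...) on one line, values as JSON. step_arm: Moves the arm, as the interface text tells. Its arguments: {"type":"object","properties":{"commands":{"type":"string"},"newtons":{"type":"number"}},"required":["commands"]}

```bash
mkdir -p pics; ls
cat > h.py <<'E'
from rig import *
import numpy as np, cv2
def ray(cam,xy,z):
    m=camera_model(cam); K=np.array(m["mtx"]);R=np.array(m["rotation"]);e=np.array(m["eye"])
    d=R@np.linalg.solve(K,[xy[0],xy[1],1]); return e+d*(z-e[2])/d[2]
def proj(cam,p):
    m=camera_model(cam); K=np.array(m["mtx"]);R=np.array(m["rotation"]);e=np.array(m["eye"])
    q=K@(R.T@(np.array(p)-e)); return q[:2]/q[2]
def snap(cam,name):
    im=capture(cam); cv2.imwrite("pics/"+name,im[:,:,::-1]); return im
E
python3 - <<'E'
from h import *
np.set_printoptions(precision=1,suppress=True)
a=snap("top","t1.png"); 
for l,z in [("rib",21),("corner_left",2),("corner_right",2),("strip",0),("lip",50),("deck",0),("oil",0),("objective",0),("slidebox",0),("eyepiece",0)]:
    for r in spot_point("top",l)[:3]: print(l,r["score"],np.array(r["xy"]),ray("top",r["xy"],z))
b=snap("scene","s1.png")
cv2.imwrite("pics/c1.png",cv2.resize(np.vstack([a,b])[:,:,::-1],None,fx=.71,fy=.71))
for l,z in [("rib",21),("corner_left",2),("corner_right",2),("lip",50)]:
    for r in spot_point("scene",l)[:3]: print(l,r["score"],np.array(r["xy"]),ray("scene",r["xy"],z))
print(camera_model("top")); print(sense())
E
```

```text
picsTraceback (most recent call last):
  File "<stdin>", line 5, in <module>
  File "h.py", line 5, in ray
    d=R@np.linalg.solve(K,[xy[0],xy[1],1]); return e+d*(z-e[2])/d[2]
      ~^~~~~~~~~~~~~~~~~~~~~~~~~~~~~~~~~~~
ValueError: matmul: Input operand 1 has a mismatch in its core dimension 0, with gufunc signature (n?,k),(k,m?)->(n?,m?) (size 3 is different from 4)
```

View pics/t1.png

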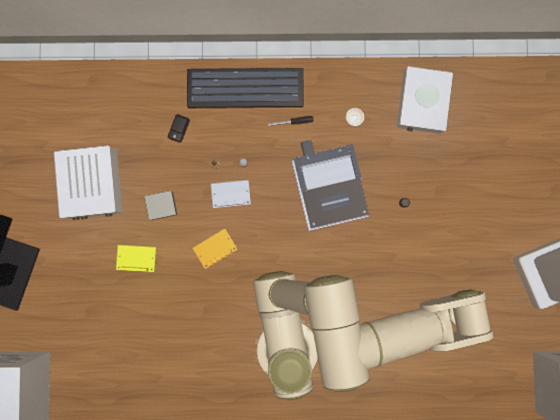

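The top view shows the grey strip at about (231,194), with yellow and orange look-alikes at (136,258) and (215,249). The stage is at (330,187), the oil and objective at (215,163) and (243,162), the slide box at (160,205) and the eyepiece at (405,202). The rotation is a quaternion, so I'll fix that.

```bash
sed -i 's/^import numpy.*/&\nfrom scipy.spatial.transform import Rotation as Rot\ndef RR(m):\n    q=np.array(m["rotation"],float)\n    return q if q.ndim==2 else Rot.from_quat(q[[1,2,3,0]]).as_matrix()/; s/R=np.array(m\["rotation"\])/R=RR(m)/' h.py
python3 - <<'E'
from h import *
np.set_printoptions(precision=1,suppress=True)
print(camera_model("top")); print(sense())
a=snap("top","t2.png"); 
for l,z in [("rib",21),("corner_left",2),("corner_right",2),("strip",0),("lip",50),("deck",0),("oil",0),("objective",0),("slidebox",0),("eyepiece",0)]:
    for r in spot_point("top",l)[:3]: print(l,r["score"],np.array(r["xy"]),ray("top",r["xy"],z))
b=snap("scene","s1.png")
print(camera_model("scene"))
for l,z in [("rib",21),("corner_left",2),("corner_right",2),("lip",50)]:
    for r in spot_point("scene",l)[:3]: print(l,r["score"],np.array(r["xy"]),ray("scene",r["xy"],z))
E
```

```text
{'mtx': array([[485.9,   0. , 275.2],
       [  0. , 485.9, 204.2],
       [  0. ,   0. ,   1. ]]), 'eye': array([ 426.8,   42. , 1817.5]), 'rotation': array([ 0. , -0.7,  0.7, -0. ])}
{'time_s': 0.1, 'joints': array([-1.4,  0.3,  1.5, -0. ,  1.3, -0.2]), 'dq': array([ 0., -0., -0., -0., -0., -0.]), 'tau': array([  0. , -41.3, -26. ,  -0. ,   0. ,   0. ]), 'eef_pos': array([ 199.4, -485.4,  247.8]), 'ee_rot': array([-0. ,  1. ,  0.2,  0. ]), 'force': array([-0.5, -0.3,  0.8]), 'wrist_torque': array([-0., -0.,  0.]), 'grip_force': 0.0, 'grip_width': 1.0022437622322202}
rib 0.84 [231.9 203.4] [540.1 198.6  21. ]
rib 0.84 [216.7 258.4] [337.9 255.2  21. ]
rib 0.74 [132.1 267.2] [308.5 566.   21. ]
corner_left 0.96 [210.1 182.8] [619.5 281.8   2. ]
corner_left 0.82 [191.5 248. ] [376.3 351.2   2. ]
corner_left 0.79 [116.1 244.7] [391.  631.8   2. ]
corner_right 0.96 [154.7 247.4] [379.7 488.1   2. ]
corner_right 0.84 [224.8 227.6] [451.1 227.1   2. ]
corner_right 0.74 [250.1 180.3] [627.6 131.7   2. ]
strip 0.86 [134.9 258.6] [338.8 562.    0. ]
strip 0.74 [232.  194.5] [574.9 200.    0.
[... 341 characters left out ...]
rray([[478.7,   0. , 278.3],
       [  0. , 478.7, 206.1],
       [  0. ,   0. ,   1. ]]), 'eye': array([1418. ,  -17.1, 1112.9]), 'rotation': array([-0.3,  0.7,  0.6, -0.2])}
rib 0.6 [329.9 218.5] [543.6 202.2  21. ]
rib 0.6 [331.4 169.7] [343.8 239.1  21. ]
rib 0.56 [426.3 153.6] [300.1 563.2  21. ]
corner_left 0.9 [366.  178.7] [376.3 347.5   2. ]
corner_left 0.7 [454.  175.6] [390.3 632.    2. ]
corner_left 0.69 [361.1 241.9] [622.8 281.4   2. ]
corner_right 0.87 [406.3 176.6] [379.7 478.3   2. ]
corner_right 0.7 [330.7 197.2] [444.2 222.    2. ]
corner_right 0.56 [312.4 249.2] [634.9 138.8   2. ]
lip 0.93 [199.  239.8] [ 607.3 -175.8   50. ]
lip 0.58 [110.3 239.9] [ 584.2 -421.2   50. ]
```

View pics/s1.png

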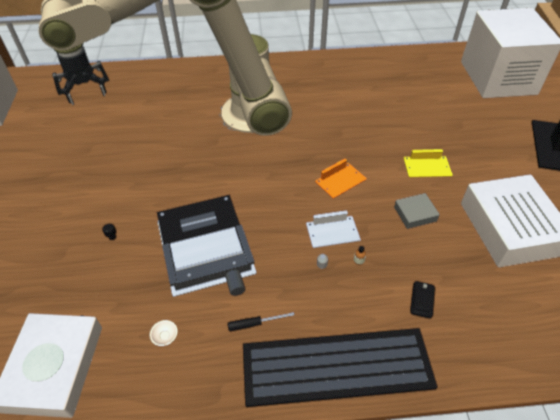

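The scene view agrees: strip at (333,228) with its rib at (330,217), deck front at (198,222), lip at about (199,240). Next I'll write a move calculator, then look with the wrist camera on the way over.

```bash
cat >> h.py <<'E'
def goto(pos,yaw,tilt=None):
    """row for tool pointing down, tool y along world heading yaw (nearest half turn)"""
    s=sense(); q=np.array(s["ee_rot"]); R0=Rot.from_quat(q[[1,2,3,0]]); p0=np.array(s["eef_pos"])
    best=None
    for k in (0,np.pi):
        y=np.array([np.cos(yaw+k),np.sin(yaw+k),0]); z=np.array([0,0,-1.]); x=np.cross(y,z)
        rv=(R0.inv()*Rot.from_matrix(np.c_[x,y,z])).as_rotvec()
        if best is None or np.linalg.norm(rv)<np.linalg.norm(best): best=rv
    d=R0.inv().apply(np.array(pos)-p0)/10
    print("shift cm",np.round(d,2),"rot",np.round(best,3),"t",s["time_s"])
E
python3 - <<'E'
from h import *
m=camera_model("wrist");s=sense();R=Rot.from_quat(np.array(s["ee_rot"])[[1,2,3,0]])
print(R.as_matrix().round(3)); print("cam in tool",R.inv().apply(m["eye"]-s["eef_pos"]).round(1)); print((R.as_matrix().T@RR(m)).round(3), m["mtx"])
goto([500,-170,330],0.25); goto([480,200,250],0.06)
E
```

```text
[[ 0.925  0.38  -0.   ]
 [ 0.38  -0.925 -0.   ]
 [-0.     0.    -1.   ]]
cam in tool [  79.9    0.2 -125. ]
[[-0.    -0.951 -0.31 ]
 [ 1.     0.    -0.001]
 [ 0.001 -0.31   0.951]] [[316.70012915   0.         283.35794366]
 [  0.         316.70012915 212.94852844]
 [  0.           0.           1.        ]]
shift cm [ 39.79 -17.78  -8.17] rot [-0.     0.    -1.431] t 0.9
shift cm [ 52.   -52.76  -0.17] rot [-0.     0.    -1.241] t 0.9
```

```bash
python3 -c "
from h import *
goto([580,-110,330],0.25)"
```

```text
shift cm [ 49.47 -20.29  -8.17] rot [-0.     0.    -1.431] t 0.9
```

Emit:
step_arm(commands="1 3 -1 -2 0 0 -0.1; 1 6 -2 -4 0 0 -0.2; 1 10 -4 -6 0 0 -0.3; 1 14 -5 -8 0 0 -0.4; 1 18 -7 -8 0 0 -0.5; 1 22 -9 -8 0 0 -0.6; 1 26 -11 -8 0 0 -0.7; 1 30 -12 -8 0 0 -0.8; 1 34 -14 -8 0 0 -0.9; 1 38 -15 -8 0 0 -1.0; 1 42 -17 -8 0 0 -1.1; 1 46 -19 -8 0 0 -1.2; 1 49.5 -20.3 -8.2 0 0 -1.3; 1 49.5 -20.3 -8.2 0 0 -1.43; 1 49.5 -20.3 -8.2 0 0 -1.43; 1 49.5 -20.3 -8.2 0 0 -1.43; 1 49.5 -20.3 -8.2 0 0 -1.43; 1 49.5 -20.3 -8.2 0 0 -1.43")

```text
time_s: 2.4
eef_pos: [579.7, -110.7, 330.5]
ee_rot: [0.0, 0.615, 0.789, -0.0]
force: [-0.0, 1.1, -0.2]
grip_width: 1.001
grip_force: 0.0
```

Run:
```python
from h import *
np.set_printoptions(precision=1,suppress=True)
a=snap("wrist","w1.png")
for r in spot_point("wrist","lip")[:2]: print(r["score"],r["xy"],ray("wrist",r["xy"],50))
for r in spot_point("wrist","deck")[:2]: print(r["score"],r["xy"],ray("wrist",r["xy"],0))
print(sense()["eef_pos"],sense()["joints"])
```

```text
0.69 [293.0, 217.8] [ 607.4 -165.    50. ]
0.9 [285.1, 206.2] [ 597.1 -166.2    0. ]
[ 579.8 -110.6  330.6] [-0.4  0.4  1.1 -0.   1.6 -0.6]
```

View pics/w1.png

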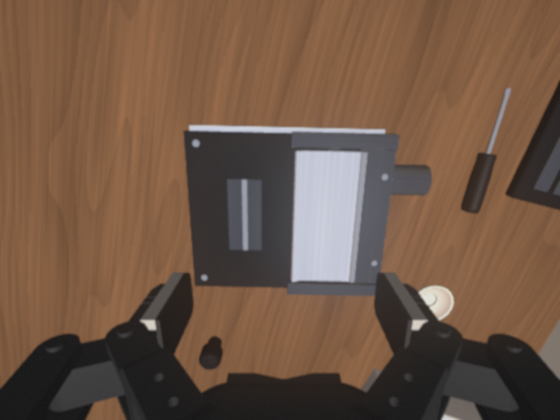

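The wrist view shows the deck's near corners at about (187,131) and (195,287), and the lip edge at column 293 from row 150 to row 283. I'll enlarge it to refine those.

Run:
```python
import cv2
a=cv2.imread("pics/w1.png")[115:310,175:435]
cv2.imwrite("pics/w1z.png",cv2.resize(a,None,fx=3,fy=3,interpolation=cv2.INTER_CUBIC))
```

```text
(no output)
```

View pics/w1z.png

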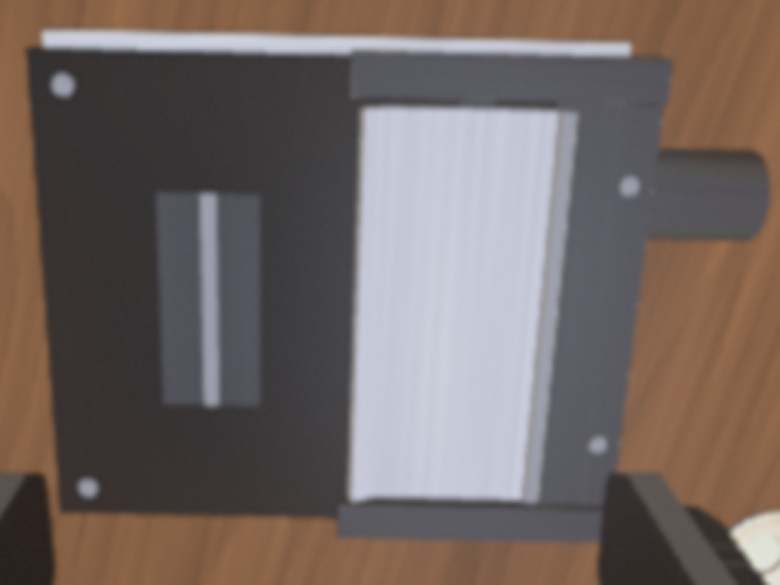

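The enlarged view shows near corners at (184.7,131.0) and (195.3,285.3), and lip ends at (295.3,150.3) and (291,282). I'll fit the deck pose to these.

Run:
```python
from h import *
from scipy.optimize import least_squares
np.set_printoptions(precision=2,suppress=True)
P=np.array([[-130,110,50],[-130,-110,50],[10,90,67],[10,-90,67],[5,94,64],[5,-94,64],[5,110,64],[5,-110,64]],float)
U=np.array([[29,48],[61,511],[361,106],[348,501],[352,100],[339,507],[350,52],[340,538]])/3+[175,115]-[.33,.33]
def W(v,P=P): c,s=np.cos(v[2]),np.sin(v[2]); return np.c_[v[0]+c*P[:,0]-s*P[:,1], v[1]+s*P[:,0]+c*P[:,1], P[:,2]]
f=lambda v:(np.array([proj("wrist",p) for p in W(v)])-U).ravel()
r=least_squares(f,[600,-166,.25],loss="soft_l1"); print(r.x,f(r.x).reshape(-1,2))
L=W(r.x,np.array([[10,0,50.]])); print("lip",L)
for x in (-10,-52): print(x,W(r.x,np.array([[x-62.+10,0,71]])))
print([np.round(ray("wrist",u,z),1) for u,z in zip(U[:4],P[:4,2])])
goto([560,270,300],0.06)
```

```text
[ 597.39 -165.31    0.23] [[-1.35 -0.37]
 [-0.34  1.16]
 [ 0.73  0.64]
 [ 0.8   0.13]
 [-0.36 -1.07]
 [ 0.1  -0.52]
 [ 0.69  1.42]
 [-0.52 -0.89]]
lip [[ 607.13 -163.06   50.  ]]
-10 [[ 536.97 -179.21   71.  ]]
-52 [[ 496.04 -188.64   71.  ]]
[array([447.7, -87.3,  50. ]), array([ 495.5, -299.6,   50. ]), array([585.9, -74.8,  67. ]), array([ 626.2, -250.8,   67. ])]
shift cm [37.39  7.39  3.05] rot [0.   0.   0.19] t 2.55
```

Emit:
step_arm(commands="1 4 1 0 0 0 0.05; 1 8 2 0 0 0 0.1; 1 12 3 0 0 0 0.15; 1 16 4 0 0 0 0.18; 1 20 5 1 0 0 0.18; 1 24 5.5 1.5 0 0 0.18; 1 28 6 2 0 0 0.18; 1 32 6.5 2.5 0 0 0.18; 1 36 7 3 0 0 0.18; 1 36 7 3 0 0 0.18; 1 36 7 3 0 0 0.18; 1 36 7 3 0 0 0.18; 1 36 7 3 0 0 0.18")

```text
time_s: 3.63
eef_pos: [559.8, 255.1, 300.6]
ee_rot: [0.0, 0.683, 0.73, 0.0]
force: [0.7, -0.6, 0.0]
grip_width: 1.003
grip_force: 0.0
```

Run:
```python
from h import *
np.set_printoptions(precision=1,suppress=True)
a=snap("wrist","w2.png")
for l,z in [("rib",21),("corner_left",2),("corner_right",2),("strip",0),("oil",0),("objective",0)]:
  for r in spot_point("wrist",l)[:2]: print(l,r["score"],np.array(r["xy"]),ray("wrist",r["xy"],z))
print(sense()["eef_pos"],sense()["joints"])
u,v=proj("wrist",[580,200,10]).astype(int); print(u,v)
b=a[max(v-85,0):v+85,max(u-120,0):u+120,::-1]; print(max(v-85,0),max(u-120,0))
cv2.imwrite("pics/w2z.png",cv2.resize(b,None,fx=3,fy=3,interpolation=cv2.INTER_CUBIC))
```

```text
rib 0.94 [115.2 170.9] [344.  245.5  21. ]
rib 0.66 [327.3 155.2] [614.3 283.7  21. ]
corner_left 0.73 [142.1  85.9] [377.8 351.2   2. ]
corner_left 0.57 [329.8 156.6] [620.5 279.9   2. ]
corner_right 0.71 [201.6 187. ] [449.9 227.1   2. ]
corner_right 0.59 [323.8 251.9] [627.3 141.5   2. ]
strip 0.93 [296. 207.] [581.2 206.9   0. ]
strip 0.57 [145.9 154.6] [375.8 266.1   0. ]
oil 0.73 [374.9 171.7] [683.8 264.2   0. ]
objective 0.76 [369.1 246.2] [692.6 154.8   0. ]
[559.5 256.  300.4] [0.2 0.5 1.1 0.  1.5 0.2]
295 214
129 175
```

View pics/w2z.png

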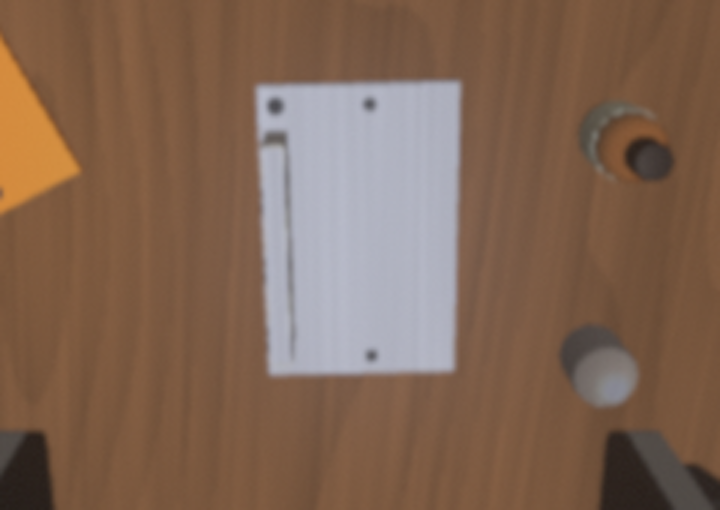

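The enlarged wrist view shows flange corners at zoomed (257,87), (461,82) and (455,371), and the top left end of the rib at (262–286,145). The oil and objective are beyond the thin edge. I'll fit the strip pose.

Run:
```python
from h import *
from scipy.optimize import least_squares
np.set_printoptions(precision=2,suppress=True)
P=np.array([[-45,70,4],[45,70,4],[45,-70,4],[-45,-70,4],[-42,50,38],[-32,50,38]],float)
U=np.array([[257,87],[461,82],[455,371],[270,376],[261,145],[286,145]])/3+[175,129]-[.33,.33]
def W(v,P=P): c,s=np.cos(v[2]),np.sin(v[2]); return np.c_[v[0]+c*P[:,0]-s*P[:,1], v[1]+s*P[:,0]+c*P[:,1], P[:,2]]
f=lambda v:(np.array([proj("wrist",p) for p in W(v)])-U).ravel()
r=least_squares(f,[580,205,.06],loss="soft_l1"); print(r.x,f(r.x).reshape(-1,2))
g=W(r.x,np.array([[-37,0,21.]]))[0]; print("rib",g)
print([np.round(ray("wrist",u,z),1) for u,z in zip(U,P[:,2])])
goto([g[0],g[1],100],r.x[2]); goto([g[0],g[1],24],r.x[2])
```

```text
[579.47 208.04   0.09] [[ 0.09 -0.32]
 [ 0.14 -0.16]
 [ 0.02  0.13]
 [ 0.01 -0.29]
 [ 0.01  0.39]
 [-0.27  0.21]]
rib [542.62 204.7   21.  ]
[array([528.2, 273.3,   4. ]), array([617.8, 281.6,   4. ]), array([630.5, 142.6,   4. ]), array([541. , 133.8,   4. ]), array([533.1, 254.5,  38. ]), array([543.4, 255.2,  38. ])]
shift cm [-5.   -2.03 20.04] rot [ 0.   -0.   -0.02] t 3.9833
shift cm [-5.   -2.04 27.64] rot [ 0.   -0.   -0.02] t 3.9833
```

Emit:
step_arm(commands="0.6 -2 -1 4 0 0 -0.02; 0.6 -4 -2 8 0 0 -0.027; 0.6 -5 -2.04 12 0 0 -0.027; 0.6 -5 -2.04 16 0 0 -0.027; 0.6 -5 -2.04 20 0 0 -0.027; 0.6 -5 -2.04 22.5 0 0 -0.027; 0.6 -5 -2.04 25 0 0 -0.027; 0.6 -5 -2.04 26.5 0 0 -0.027; 0.6 -5 -2.04 27.6 0 0 -0.027; 0.6 -5 -2.04 27.6 0 0 -0.027; 0.6 -5 -2.04 27.6 0 0 -0.027; 0.6 -5 -2.04 27.6 0 0 -0.027", newtons=60)

```text
time_s: 4.98
eef_pos: [543.2, 205.2, 25.6]
ee_rot: [0.001, 0.672, 0.74, 0.001]
force: [0.0, 0.9, 0.3]
grip_width: 0.599
grip_force: 0.0
```

Emit:
step_arm(commands="0 0 0 0 0 0 0; 0 0 0 0 0 0 0; 0 0 0 0 0 0 0; 0 0 0 0 0 0 0; 0 0 0 0 0 0 0; 0 0 0 0 0 0 0; 0 0 0 0 0 0 0; 0 0 0 0 0 0 0; 0 0 0 0 0 0 0; 0 0 0 0 0 0 0", newtons=60)

```text
time_s: 5.82
eef_pos: [542.8, 205.2, 25.0]
ee_rot: [0.0, 0.672, 0.74, 0.0]
force: [-0.6, -1.1, 5.3]
grip_width: 0.105
grip_force: 59.4
```

```bash
cat >> h.py <<'E'
D=np.array([597.4,-165.3]); YD=.225
def deckxy(x,y=0): c,s=np.cos(YD),np.sin(YD); return D+[c*x-s*y,s*x+c*y]
E
python3 -c "
from h import *
p=deckxy(10-82-35); print(p); goto([*p,140],YD); print(sense()['force'])"
```

```text
[ 493.09703054 -189.17238075]
shift cm [-38.78  -8.72 -11.51] rot [ 0.001  0.    -0.129] t 5.8167
[-0.56626824 -1.08759178  5.33589998]
```

Emit:
step_arm(commands="0 0 0 -1 0 0 0; 0 0 0 -3 0 0 0; 0 0 0 -6 0 0 0; 0 0 0 -9 0 0 0; 0 -1 0 -11.5 0 0 0; 0 -3 -1 -11.5 0 0 0; 0 -6 -2 -11.5 0 0 -0.02; 0 -9.5 -3 -11.5 0 0 -0.04; 0 -13 -4 -11.5 0 0 -0.06; 0 -16.5 -5 -11.5 0 0 -0.08; 0 -20 -6 -11.5 0 0 -0.1; 0 -23.5 -7 -11.5 0 0 -0.12; 0 -27 -8 -11.5 0 0 -0.129; 0 -30.5 -8.7 -11.5 0 0 -0.129; 0 -34 -8.7 -11.5 0 0 -0.129; 0 -36.5 -8.7 -11.5 0 0 -0.129; 0 -38.2 -8.7 -11.5 0 0 -0.129; 0 -38.8 -8.7 -11.5 0 0 -0.129; 0 -38.8 -8.7 -11.5 0 0 -0.129; 0 -38.8 -8.7 -11.5 0 0 -0.129")

```text
time_s: 7.48
eef_pos: [492.8, -188.6, 139.2]
ee_rot: [-0.0, 0.623, 0.782, 0.0]
force: [0.2, -0.2, -2.1]
grip_width: 0.109
grip_force: 58.7
```

Emit:
step_arm(commands="0 0 0 0 0 0 0; 0 0 0 0 0 0 0; 0 0 0 0 0 0 0; 0 0 0 0 0 0 0")

```text
time_s: 7.82
eef_pos: [493.1, -188.9, 139.4]
ee_rot: [0.0, 0.623, 0.782, 0.0]
force: [0.9, 0.2, -1.8]
grip_width: 0.105
grip_force: 58.7
```

Run:
```python
from h import *
np.set_printoptions(precision=1,suppress=True)
a=snap("wrist","w3.png"); s=sense(); print(s["eef_pos"],s["ee_rot"],s["force"],s["grip_width"])
for l,z in [("corner_left",117),("corner_right",117),("rib",136),("lip",50)]:
  for r in spot_point("wrist",l)[:2]: print(l,r["score"],np.array(r["xy"]),ray("wrist",r["xy"],z))
p=s["eef_pos"]; c,d=np.cos(YD),np.sin(YD)
for y in (70,-70): 
  w=[p[0]+82*c-y*d,p[1]+82*d+y*c,117]; print(w,proj("wrist",w))
```

```text
[ 493.1 -189.   139.3] [-0.   0.6  0.8  0. ] [-0.1  0.  -1.7] 0.10211032720305617
corner_left 0.67 [462.7 136.4] [ 557.6 -104.6  117. ]
rib 0.74 [280.  290.4] [ 492.  -189.6  136. ]
rib 0.24 [445. 230.] [ 555.1 -144.5  136. ]
lip 0.82 [445.4 227.3] [ 607.8 -164.4   50. ]
[np.float64(557.3843268308146), np.float64(-102.45719934979434), 117] [464.5 130.9]
[np.float64(588.619217529259), np.float64(-238.9283743394464), 117] [422.3 376.5]
```

View pics/w3.png

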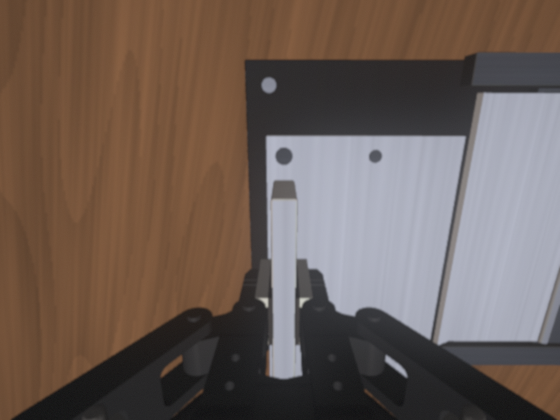

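The strip hangs level in the grip: its left corner is at (463,136), close to where I predicted it, and its free edge is parallel to the lip. Now I'll lower it in front of the lip.

Emit:
step_arm(commands="0 0 0 1 0 0 0; 0 0 0 2.5 0 0 0; 0 0 0 4 0 0 0; 0 0 0 5 0 0 0; 0 0 0 5.5 0 0 0; 0 0 0 5.8 0 0 0; 0 0 0 6.0 0 0 0; 0 0 0 6.1 0 0 0; 0 0 0 6.1 0 0 0; 0 0 0 6.1 0 0 0; 0 0 0 6.1 0 0 0; 0 0 0 6.1 0 0 0")

```text
time_s: 9.07
eef_pos: [493.1, -189.5, 78.6]
ee_rot: [0.0, 0.623, 0.782, 0.0]
force: [0.3, 0.0, -1.7]
grip_width: 0.107
grip_force: 58.8
```

Emit:
step_arm(commands="0 0 0 0.1 0 0 0; 0 0 0 0.2 0 0 0; 0 0 0 0.3 0 0 0; 0 0 0 0.3 0 0 0; 0 0 0 0.3 0 0 0; 0 0 0 0.3 0 0 0")

```text
time_s: 9.57
eef_pos: [493.0, -189.4, 75.3]
ee_rot: [-0.0, 0.623, 0.782, -0.0]
force: [0.4, -0.0, -1.6]
grip_width: 0.106
grip_force: 58.7
```

Emit:
step_arm(commands="0 0 0 0.02 0 0 0; 0 0 0 0.05 0 0 0; 0 0 0 0.05 0 0 0; 0 0 0 0.05 0 0 0")

```text
time_s: 9.9
eef_pos: [493.1, -189.4, 75.0]
ee_rot: [0.0, 0.623, 0.782, -0.0]
force: [-1.7, 1.9, 1.8]
grip_width: 0.106
grip_force: 59.3
```

Emit:
step_arm(commands="0 0 0 0.02 0 0 0; 0 0 0 0.05 0 0 0; 0 0 0 0.05 0 0 0; 0 0 0 0.05 0 0 0")

```text
time_s: 10.23
eef_pos: [493.1, -189.5, 75.0]
ee_rot: [0.0, 0.623, 0.782, -0.0]
force: [-3.6, 1.8, 7.6]
grip_width: 0.109
grip_force: 60.3
```

Emit:
step_arm(commands="0 0 0 -0.05 0 0 0; 0 0 0.2 -0.05 0 0 0; 0 0 0.6 -0.05 0 0 0; 0 0 1.1 -0.05 0 0 0; 0 0 1.6 -0.05 0 0 0; 0 0 2.1 -0.05 0 0 0; 0 0 2.4 -0.05 0 0 0; 0 0 2.5 -0.05 0 0 0; 0 0 2.5 -0.05 0 0 0; 0 0 2.5 -0.05 0 0 0")

```text
time_s: 11.07
eef_pos: [518.2, -183.8, 75.0]
ee_rot: [0.001, 0.623, 0.782, 0.0]
force: [0.5, 1.2, 4.4]
grip_width: 0.104
grip_force: 59.7
```

Run:
```python
from h import *
np.set_printoptions(precision=1,suppress=True)
a=snap("wrist","w4.png"); s=sense(); print(s["eef_pos"],s["ee_rot"],s["force"])
p=s["eef_pos"]; c,d=np.cos(YD),np.sin(YD)
for y in (70,-70): 
  w=[p[0]+82*c-y*d,p[1]+82*d+y*c,54]; print(w,proj("wrist",w))
for y in (90,-90): 
  w=[*deckxy(10,y),67]; print(w,proj("wrist",w))
print((p[:2]-D)@[c,d]+82-10,"edge rel lip", (p[:2]-D)@[-d,c])
cv2.imwrite("pics/w4z.png",cv2.resize(a[60:400,380:560,::-1],None,fx=1.75,fy=1.75,interpolation=cv2.INTER_CUBIC))
```

```text
[ 518.2 -183.8   75. ] [0.  0.6 0.8 0. ] [0.9 0.7 4.8]
[np.float64(582.4696350282817), np.float64(-97.26427184863974), 54] [465.5 131.9]
[np.float64(613.704525726726), np.float64(-233.7354468382918), 54] [422.8 378.6]
[np.float64(587.0683684788323), np.float64(-75.33746674247766), 67] [517.3  80.2]
[np.float64(627.2275136625465), np.float64(-250.80040601488744), 67] [444.3 424.6]
-9.374827987985185 edge rel lip -0.3481137137700827
```

View pics/w4z.png

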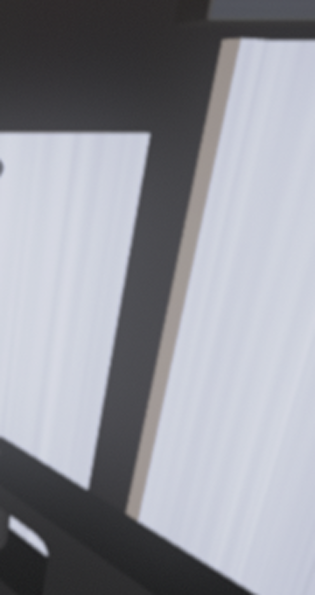

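The strip's left corner (465.7,135.4) and the lip (517,82) both match the model to within about 1 px. The strip is square, with its edge about 9 mm before the lip, so I'll slide 2.9 cm.

Emit:
step_arm(commands="0 0 0.1 0 0 0 0; 0 0 0.4 0 0 0 0; 0 0 0.8 0 0 0 0; 0 0 1.2 0 0 0 0; 0 0 1.6 0 0 0 0; 0 0 2.0 0 0 0 0; 0 0 2.4 0 0 0 0; 0 0 2.7 0 0 0 0; 0 0 2.9 0 0 0 0; 0 0 2.9 0 0 0 0; 0 0 2.9 0 0 0 0; 0 0 2.9 0 0 0 0")

```text
time_s: 12.12
eef_pos: [546.0, -177.4, 75.0]
ee_rot: [0.0, 0.623, 0.782, 0.0]
force: [-0.7, -0.3, 5.2]
grip_width: 0.105
grip_force: 59.8
```

Emit:
step_arm(commands="0 0 0 0.02 0 0 0; 0 0 0 0.04 0 0 0; 0 0 0 0.04 0 0 0; 0 0 0 0.04 0 0 0; 0 0 0 0.04 0 0 0")

```text
time_s: 12.53
eef_pos: [546.0, -177.4, 75.0]
ee_rot: [0.0, 0.623, 0.782, 0.0]
force: [-2.4, 0.2, 8.2]
grip_width: 0.109
grip_force: 60.3
```

Run:
```python
from h import *
np.set_printoptions(precision=2,suppress=True)
a=snap("wrist","w5.png"); s=sense(); print(s["eef_pos"],s["ee_rot"],s["force"],s["wrist_torque"])
p=s["eef_pos"]; c,d=np.cos(YD),np.sin(YD)
print((p[:2]-D)@[c,d]+82-10,"edge rel lip")
for y in (90,-90): 
  w=[*deckxy(10,y),67]; print(proj("wrist",w))
for y in (50,70):
  for x,z in ((-8,54),(62,54)):
    w=[p[0]+x*c-y*d,p[1]+x*d+y*c,z]; print(x,y,proj("wrist",w))
```

```text
[ 546.03 -177.42   75.  ] [0.   0.62 0.78 0.  ] [-2.51  0.56  7.86] [0.13 0.36 0.02]
19.225226676844272 edge rel lip
[443.79  80.2 ]
[393.78 424.74]
-8 50 [265.25 176.09]
62 50 [415.14 176.05]
-8 70 [264.45 131.96]
62 70 [420.9  131.94]
```

View pics/w5.png

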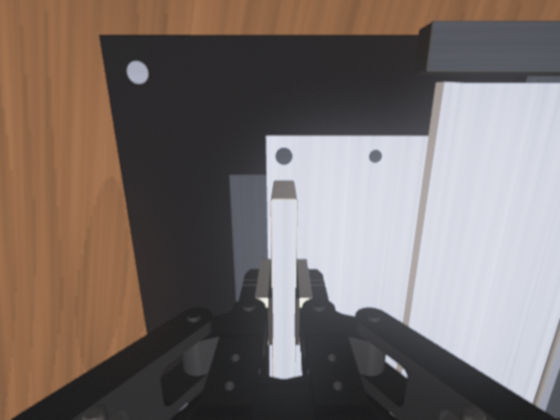

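The wrist view shows the flange under the lip. The lip's corner (443,82) is where the model puts it, so the cover is down, and insertion is about 20 mm. I'll trim the press and settle.

Emit:
step_arm(commands="0 0 0 0.01 0 0 0; 0 0 0 0.01 0 0 0; 0 0 0 0.01 0 0 0; 0 0 0 0.01 0 0 0; 0 0 0 0.01 0 0 0; 0 0 0 0.01 0 0 0; 0 0 0 0.01 0 0 0; 0 0 0 0.01 0 0 0")

```text
time_s: 13.25
eef_pos: [546.0, -177.4, 75.0]
ee_rot: [0.0, 0.623, 0.782, 0.0]
force: [-2.5, 1.8, 9.9]
grip_width: 0.11
grip_force: 60.4
```

```bash
python3 -c "
from h import *
s=sense(); print(s['force'],s['grip_force']); print(finish_job())"
```

```text
[-2.45240144  1.84595718  9.94657973] 60.44183671474457
the job is handed in; nothing more can be done
None
```

I handed the job in at about 13 s: the strip is gripped by its rib, square under the lip by about 2 cm and pressed onto the deck with about 10 N. The last wrist picture showed the cover still down, and the arm touched nothing else on its way.

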